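# Load and lock the sample carrier under the laser shroud

## Task

Slide the sample carrier along its channel under the shroud until it meets the hidden end stop, hold it pressed there with a steady 10 N, give or take 3, for half a second, and ease off so that it stays touching; then lock it by throwing the red-handled toggle clamp over centre onto its stop in one fingertip push, without letting it spring back. Never press with more than 15 N, and leave everything else on the bench alone.

Things in the scene. Friction and masses are not known exactly. Their poses are not given: they have to be found in the camera images.
- stage: The laser's sample stage: aluminium base plate 340 x 220 x 16 mm with a 63 mm wide channel between a 20 mm high steel fence and a 12 mm high rail. Origin on the bench under the channel's middle; +x along the channel towards the shroud and end stop, +y towards the clamp, z up. A black shroud with white cover, its top 87 mm above the bench, spans the channel from x = 64 to 150 mm.
- carrier: The loose aluminium sample carrier in the channel: 110 x 60 x 24 mm (x, y, z), 0.21 to 0.42 kg, sliding dry (up to 3 N of friction); three amber sample mounts on top and at its rear end (-x) an upright blue push plate 56 mm wide, 36 mm high. Origin: centre of its underside, on the channel floor 16 mm above the bench; +x points to its nose.
- carrier_nose (a point): Centre of the carrier's front (nose) face, 12 mm above the channel floor; this face meets the end stop's buffer.
- carrier_rear (a point): Point on the outer face of the blue push plate, 12 mm above the channel floor: the place to push, along the carrier's +x.
- end_stop: Track of the end stop, sunk in the channel floor inside the shroud. Origin: its near end, 70 mm along the stage's +x, same axes. A block with a rubber buffer (16 mm across, centre 12 mm above the floor) is screwed to it where the last user set it: the buffer's face is anywhere from 72 to 118 mm along the stage's +x, not measured and hidden from view. It gives about 1 mm per 4 N.
- clamp: Steel push-type toggle clamp on the stage, beside the channel just before the shroud. Origin: on the base plate's top (16 mm above the bench) under the handle's pivot, which lies 12 mm higher; +x is the direction in which its plunger and the top of its handle move to lock (towards the carrier), z up; pivot axis along y. A sprung rubber tip on the plunger holds the carrier's side.
- clamp_handle (a joint): Angle of the clamp's handle, rad: 0 open (handle leans away from the carrier, 37 deg from upright), 1.31 dead centre, 1.35 locked on its rigid stop (leaning over the carrier side, 40 deg from upright). From about 0.65 the sprung tip pushes back, up to 5 N felt 50 mm up the handle, fading to nothing at dead centre; let go before that, it springs back open; past it, it snaps on.
- grip_end (a point): Centre of the round top of the red grip, 88 mm from the handle's pivot; the handle is a straight bar in the clamp's xz plane, the grip 16 mm thick from 36 mm to its end.
- spare_carrier: Bystander, to be left alone: a second, identical carrier lying on the bench.
- puck_a: Bystander, to be left alone: loose amber sample mount, 25 mm across, 12 mm high, on the stage's base plate.
- puck_b: Bystander, to be left alone: loose amber sample mount, 25 mm across, 12 mm high, on the bench.
- hex_driver: Bystander, to be left alone: screwdriver, about 150 mm long.
- wash_bottle: Bystander, to be left alone: white bottle with blue cap, 66 mm across, 160 mm high.
- etch_jar: Bystander, to be left alone: glass jar with black lid, 56 mm across, 60 mm high.
- oil_bottle: Bystander, to be left alone: amber bottle, 36 mm across, 70 mm high.
Things that resemble listed ones, but are neither listed nor needed, are in the scene too. What is shaped like the carrier but purple or yellow is not meant.

How it is judged:
By the outcome, as a careful person would: the job done as asked, in the order asked, and still so for the second after the job is handed in, with the robot touching nothing.
It also fails if it takes over 56 s, if anything falls off the work surface, if the arm or the gripper's body presses on something with over 40 N, if the wrist force passes 120 N, or if a joint passes its speed limit or range.

## Robot

A 6-joint arm with a two-finger parallel gripper is mounted at the origin on the work surface. World frame = base frame: x ahead of the robot, y to its left, z up, the work surface at z = 0. Lengths are in m, angles in rad, forces in N, time in s.
With the tool pointing down it reaches from about 0.3 to 1 m from the base axis. Payload 5.1 kg.
Tool frame: the origin (TCP) lies midway between the tips of the shut fingers; the grasp point (between the pads) lies 19 mm behind it (bot.tcp_to_grasp is the distance from the TCP to the grasp point, in m); z points along the fingers, y is the line along which they close (so a half turn about z gives the same grasp; the last joint's range is limited). The gripper opens to 95 mm and grips with 3 to 60 N. Pads are 20 mm wide; open, the fingers measure 119 mm over their backs; the gripper's body (75 mm by 180 mm) begins 59 mm behind the grasp point.
Start: joints at [-1.405, 0.124, 1.65, -0, 1.367, -0.083], TCP at [0.16, -0.63, 0.176] pointing down, gripper open.
Joint ranges: [-2.61, 2.61], [-1.02, 2.33], [0.03, 2.71], [-1.35, 4.49], [0.32, 2.68], [-2.91, 2.91]. Speed limits (rad/s): [2.57, 2.57, 3.14, 3.14, 3.14, 3.14].

## Interface

Orientations are given as a 3x3 rotation matrix whose columns are the frame's x, y, z axes.
In Python, from bench import bot, vision, order gives the robot as it stands. The module is installed in compiled form; this text tells all that it offers.
- The arm moves only by the shell command python3 -m jog 'ROWS' [FORCE]. ROWS is a JSON object of lists of equal length, an entry for each row: "hand": the opening, from 0 (shut) to 1 (fully open); "dp": the shift along the tool's x, y, z in m, a list of three; "turn": the turn about the tool's z in rad. A call has 1 to 10 rows; each row is the pose to reach, as a shift and turn from the pose commanded when the call began, along the tool's axes at that moment; what a row does not reach only later rows make up. A row lasts 1/10 s, in which the tool goes at most 50 mm and 8.59 degrees, less where a joint would pass 70% of its speed; a pose out of reach is approached as far as the arm can. A call with a gripper value outside its range is refused whole. The fingers move at their own pace and stop on an object; FORCE is the grip in N (left out, the last holds). Time passes only in rows, so rows that repeat a pose let the fingers close. It gives the time, the measured TCP pose, the force, the opening and the grip force at its end, in the units of the state.
- bot.state(): the state, without advancing time (a new reading comes with each control period).
- vision.snapshot(name): name is "side" or "top" or "wrist"; returns a dict with "image" (420x560x3 uint8, red, green, blue), "depth" (420x560 float32, m along the optical axis (not along the pixel's ray), 0 where there is no reading), "K" (3x3 intrinsics, pixels), "dist_coeffs" ([k1, k2, p1, p2, k3] as OpenCV has them; the pictures are not rectified), "R" (3x3) and "t" (3): a world point X has camera coordinates R X + t; the wrist camera has in their place "T_tool_cam" (4x4, takes a point from camera to tool coordinates, whose origin is the TCP and whose axes are the flange's). Camera axes: x right, y down, z forward; pixel columns grow to the right and rows downward; lengths in m; the calibration is good to about 2 mm. A picture is of the moment at which its call begins: read the wrist's pose just before it.
- order.close_job(): hands the job in; it is judged then, once.
The state is a dict: "time_s": time; "joint_pos": joint angles; "joint_velocities": joint speeds; "joint_efforts": joint torques, N m; "tcp_pos": TCP position; "ee_rot": TCP orientation; "wrist_force": force on the tool from outside, world axes, zero at the start; "ft_torque": the same for the moment, N m; "grip_width": opening from 0.0 (shut) to 1.0 (fully open); "gripper_force": force on a finger pad.
Only numpy, scipy, OpenCV 4.12 (cv2) and the standard library are available. Lean on these libraries where they do the work, as an engineer would, in place of code of your own. Each camera call takes 0.05 s, during which the arm holds its last target. There are 200 camera calls.

## Working session

There is one attempt and no reset: what is moved stays moved. The work goes in short steps, Python scripts to look and compute and a shell command to move; the robot and the scene stay as the last step left them, time stands still between calls to the robot, and variables do not carry over. Pictures are saved under pics/ and viewed, at most 11 in all, crops included, and the job is handed in when it is done.

```bash
mkdir -p pics; python3 - <<'E'
from bench import bot,vision
import cv2,numpy as np
for n in("top","side"):
    s=vision.snapshot(n); np.savez(f"{n}.npz",**s)
    cv2.imwrite(f"pics/{n}.png",s["image"][:,:,::-1]); print(n,s["K"].round(1).tolist(),s["dist_coeffs"],s["R"].round(3).tolist(),s["t"])
st=bot.state();print(st["time_s"],st["tcp_pos"],np.round(st["ee_rot"],3).tolist(),st["wrist_force"])
E
```

```text
top [[404.5, 0.0, 280.6], [0.0, 404.5, 207.4], [0.0, 0.0, 1.0]] [0.0020127 0.        0.        0.        0.       ] [[-0.029, -1.0, -0.007], [-0.992, 0.03, -0.119], [0.119, 0.004, -0.993]] [0.01672022 0.61274607 1.09687265]
side [[404.5, 0.0, 281.2], [0.0, 404.5, 208.9], [0.0, 0.0, 1.0]] [-0.09603532  0.          0.          0.          0.        ] [[-0.991, -0.132, 0.006], [-0.106, 0.766, -0.633], [0.079, -0.629, -0.774]] [0.56458989 0.12775192 1.13070789]
0.1 [ 0.15991893 -0.62934426  0.17499614] [[0.969, 0.246, -0.0], [0.246, -0.969, 0.002], [0.0, -0.002, -1.0]] [0.0673474  0.21699108 0.12497992]
```

View pics/top.png

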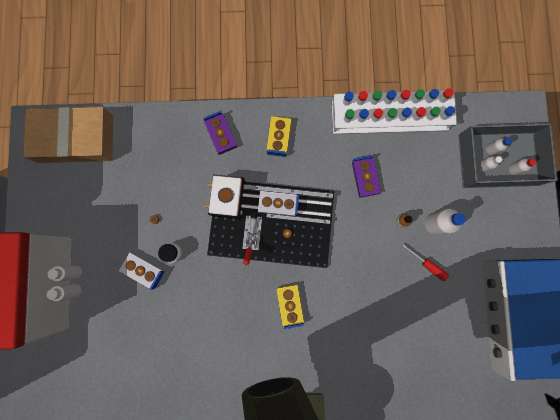

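View pics/side.png

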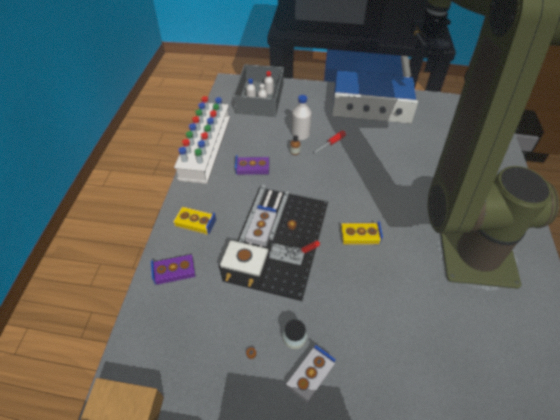

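The top view shows the stage at about (270,220), with the shroud on its left at (226,195). The clamp is at (253,232) and its red grip at (247,257). Carrier look-alikes:
- white/blue in the channel at (278,203)
- white/blue on the bench at (142,270), which is the spare
- purple at (220,132) and (367,176)
- yellow at (280,135) and (290,306)

I choose (278,203), because it is white/blue and lies in the channel. Next is a close crop and a measurement.

```bash
cat > h.py <<'E'
import numpy as np,cv2
def load(n): return dict(np.load(n+".npz"))
def ray(s,uv):
    p=cv2.undistortPoints(np.float64(uv).reshape(-1,1,2),s["K"],s["dist_coeffs"]).reshape(-1,2)
    return -s["R"].T@s["t"], np.c_[p,np.ones(len(p))]@s["R"]
def onplane(s,uv,z):
    c,d=ray(s,uv); return c+d*((z-c[2])/d[:,2])[:,None]
def blobs(img,lo,hi,box,mina=8):
    h=cv2.cvtColor(img,cv2.COLOR_RGB2HSV); m=cv2.inRange(h,lo,hi); k=np.zeros_like(m); x0,y0,x1,y1=box; k[y0:y1,x0:x1]=255; m&=k
    n,l,st,c=cv2.connectedComponentsWithStats(m); return [(st[i].tolist(),c[i].round(1).tolist()) for i in range(1,n) if st[i,4]>=mina],m
E
python3 - <<'E'
from h import *
t=load("top");s=load("side")
a=cv2.resize(t["image"][170:275,200:340],None,fx=5.6,fy=5.6,interpolation=cv2.INTER_CUBIC)
cv2.imwrite("pics/c1.png",a[:,:,::-1])
b=cv2.resize(s["image"][180:305,210:340],None,fx=4.8,fy=4.8,interpolation=cv2.INTER_CUBIC)
cv2.imwrite("pics/c2.png",b[:,:,::-1])
print("blue top",blobs(t["image"],(100,80,40),(130,255,255),(200,170,340,275))[0])
print("red top",blobs(t["image"],(0,150,60),(6,255,255),(200,170,340,275))[0])
print("red side",blobs(s["image"],(0,150,60),(6,255,255),(210,180,340,305))[0])
print("blue side",blobs(s["image"],(100,80,40),(130,255,255),(210,180,340,305))[0])
E
```

```text
blue top [([295, 194, 5, 22, 54], [296.7, 204.1])]
red top [([243, 248, 9, 17, 95], [247.2, 255.8])]
red side [([302, 241, 17, 12, 93], [310.5, 246.3])]
blue side [([258, 205, 18, 7, 66], [266.2, 208.0]), ([210, 213, 6, 18, 56], [212.1, 221.0])]
```

View pics/c1.png

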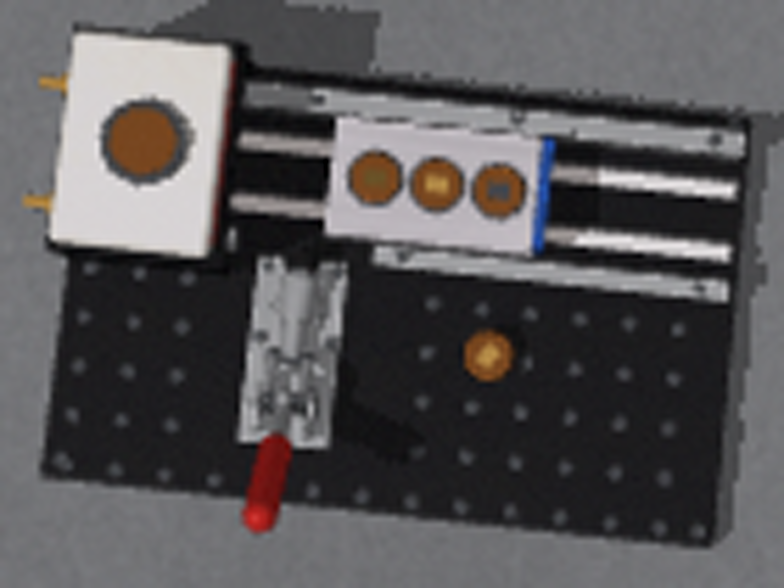

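View pics/c2.png

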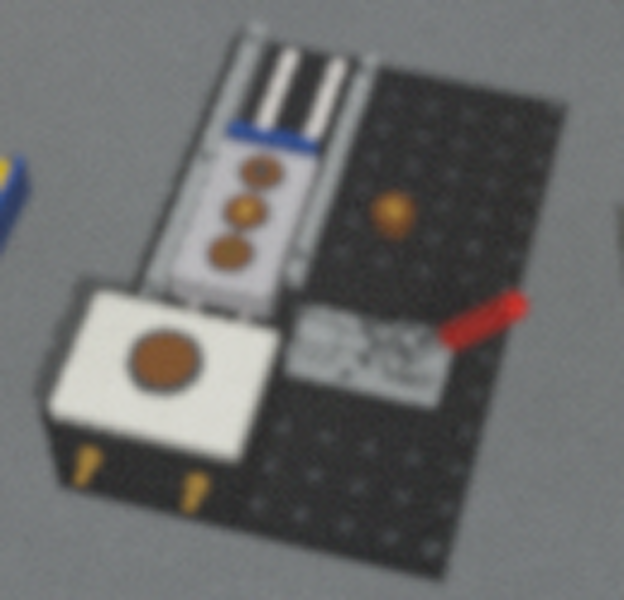

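The crops confirm the choice: a white carrier with amber mounts in the channel, blue plate at crop (547,195), and red grip end at crop (257,518). Now I compute poses from the corners and the grip end.

```bash
python3 - <<'E'
from h import *
from bench import bot
t=load("top");s=load("side")
T=lambda *p:np.array(p)/5.6+[200-.4,170-.4]
S=lambda *p:np.array(p)/4.8+[210-.4,180-.4]
c=onplane(t,[T(42,475),T(710,543)],.016); cs=onplane(s,[S(442,578),S(566,103)],.016)
print("corners +y edge (x+,x-) top/side",c.round(4).tolist(),cs.round(4).tolist())
ex=(c[0]-c[1]);print(np.linalg.norm(ex)); 
ex=ex+(cs[0]-cs[1]);ex[2]=0;ex/=np.linalg.norm(ex); ey=np.array([-ex[1],ex[0],0])
mid=(c.mean(0)+cs.mean(0))/2; print("ex",ex,"yaw from +y deg",np.degrees(np.arctan2(ex[0],ex[1])))
print("px pitch",)
def st(n,P): P=np.atleast_2d(P)-mid; print(n,np.c_[P@ex,P@ey,P[:,2]].round(4).tolist(), (P+mid).round(4).tolist())
st("plate top edge",onplane(t,[T(555,139),T(543,251)],.052))
st("plate top edge side",onplane(s,[S(232,122),S(318,142)],.052))
st("shroud top",onplane(t,[T(75,32),T(228,45),T(210,260),T(50,243)],.087))
st("rail ends",onplane(t,[T(375,245),T(730,287)],.028)); st("fence",onplane(t,[T(748,122),T(744,157)],.036))
st("puck",onplane(t,[T(488,355)],.028))
st("clampbase",onplane(t,[T(240,440),T(328,445),T(348,262),T(258,258)],.02))
# grip end triangulated
c1,d1=ray(t,[T(258,517)]);c2,d2=ray(s,[S(519,304)])
A=np.c_[d1[0],-d2[0]];q=np.linalg.lstsq(A,c2-c1,rcond=None)[0];p1=c1+q[0]*d1[0];p2=c2+q[1]*d2[0]
print("gap",np.linalg.norm(p1-p2));st("grip",(p1+p2)/2)
E
```

```text
corners +y edge (x+,x-) top/side [[0.4883, 0.2093, 0.016], [0.4447, -0.1249, 0.016]] [[0.4887, 0.2156, 0.016], [0.4438, -0.1235, 0.016]]
0.33706361916000366
ex [0.13031151 0.9914731  0.        ] yaw from +y deg 7.487593888957756
px pitch
plate top edge [[-0.0729, -0.1906, 0.036], [-0.0724, -0.1345, 0.036]] [[0.6458, -0.053, 0.052], [0.5903, -0.0452, 0.052]]
plate top edge side [[-0.0696, -0.189, 0.036], [-0.0683, -0.1347, 0.036]] [[0.6446, -0.0495, 0.052], [0.591, -0.0412, 0.052]]
shroud top [[0.1635, -0.214, 0.071], [0.0892, -0.215, 0.071], [0.086, -0.1106, 0.071], [0.163, -0.111, 0.071]] [[0.6998, 0.1784, 0.087], [0.6912, 0.1045, 0.087], [0.5872, 0.115, 0.087], [0.5977, 0.1913, 0.087]]
rail ends [[0.0115, -0.1316, 0.012], [-0.168, -0.1284, 0.012]] [[0.5983, 0.0384, 0.028], [0.5717, -0.1392, 0.028]]
fence [[-0.1689, -0.2114, 0.02], [-0.1684, -0.1935, 0.02]] [[0.6539, -0.1509, 0.036], [0.6362, -0.1481, 0.036]]
puck [[-0.0506, -0.0822, 0.012]] [[0.5413, -0.0167, 0.028]]
clampbase [[0.069, -0.0277, 0.004], [0.0248, -0.0297, 0.004], [0.0246, -0.1224, 0.004], [0.0702, -0.1198, 0.004]] [[0.5028, 0.1089, 0.02], [0.499, 0.0648, 0.02], [0.5909, 0.0526, 0.02], [0.5943, 0.0981, 0.02]]
gap 0.0014229740096036382
grip [[0.0484, 0.0082, 0.0839]] [[0.4645, 0.0932, 0.0999]]
```

```bash
python3 -c "
from bench import vision
print(vision.snapshot('wrist')['T_tool_cam'].round(3))"
python3 -m jog '{"hand":[0,0,0,0,0,0,0,0,0,0],"dp":[[0.04,-0.029,0],[0.08,-0.058,0],[0.12,-0.087,0],[0.16,-0.116,0],[0.2,-0.145,0],[0.24,-0.174,0],[0.28,-0.203,0],[0.32,-0.232,0],[0.36,-0.261,0],[0.4,-0.29,0]],"turn":[-0.12,-0.24,-0.36,-0.48,-0.6,-0.72,-0.84,-0.96,-1.08,-1.192]}' 60
```

```text
[[-0.    -0.972 -0.235  0.066]
 [ 1.     0.    -0.001 -0.001]
 [ 0.001 -0.235  0.972 -0.209]
 [ 0.     0.     0.     1.   ]]
time_s: 1.15
tcp_pos: [0.4771, -0.2485, 0.1761]
ee_rot: [[0.125, 0.992, 0.0], [0.992, -0.125, -0.0], [-0.0, 0.0, -1.0]]
wrist_force: [1.7, -0.7, -0.1]
grip_width: 0.215
gripper_force: 0.0
```

```bash

python3 -m jog '{"hand":[0,0,0,0,0,0,0,0,0,0],"dp":[[0.036,0.023,0],[0.073,0.046,0],[0.11,0.068,0],[0.146,0.091,0],[0.183,0.114,0],[0.183,0.114,0.03],[0.183,0.114,0.07],[0.183,0.114,0.1],[0.183,0.114,0.1],[0.183,0.114,0.1]],"turn":[0,0,0,0,0,0,0,0,0,0]}'
python3 - <<'E'
from bench import vision
import cv2
s=vision.snapshot("top");a=cv2.resize(s["image"][150:275,200:340],None,fx=4.8,fy=4.8,interpolation=cv2.INTER_CUBIC)
cv2.imwrite("pics/c3.png",a[:,:,::-1])
E
```

```text
time_s: 2.15
tcp_pos: [0.6128, -0.0837, 0.076]
ee_rot: [[0.13, 0.992, -0.001], [0.992, -0.13, 0.0], [0.0, -0.001, -1.0]]
wrist_force: [-0.0, -0.8, 0.4]
grip_width: 0.005
gripper_force: 0.0
```

View pics/c3.png

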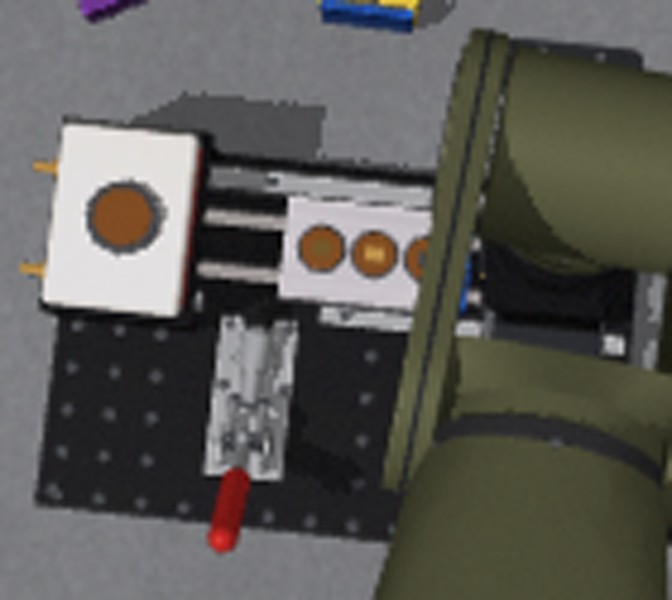

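The arm now hides the channel behind the plate, at about (470,280) in the crop. Carrier and clamp are undisturbed. I'll descend and approach gently.

```bash

python3 -m jog '{"hand":[0,0,0,0,0,0,0,0,0,0],"dp":[[0,0,0.02],[0,0,0.038],[0,0,0.045],[0,0,0.046],[0,0,0.046],[0.005,0,0.046],[0.01,0,0.046],[0.013,0,0.046],[0.015,0,0.046],[0.015,0,0.046]],"turn":[0,0,0,0,0,0,0,0,0,0]}'
python3 -c "
from bench import bot
import numpy as np
s=bot.state();print(np.round(s['wrist_force'],2),np.array(s['tcp_pos']).round(4))"
```

```text
time_s: 3.2
tcp_pos: [0.615, -0.0685, 0.0302]
ee_rot: [[0.129, 0.992, 0.0], [0.992, -0.129, -0.0], [0.0, 0.0, -1.0]]
wrist_force: [-0.6, 0.2, 0.1]
grip_width: 0.005
gripper_force: 0.0
[-0.57  0.19  0.11] [ 0.615  -0.0685  0.0302]
```

```bash

python3 -m jog '{"hand":[0,0,0,0,0,0,0,0,0,0],"dp":[[0.002,0,0],[0.004,0,0],[0.006,0,0],[0.008,0,0],[0.01,0,0],[0.012,0,0],[0.014,0,0],[0.016,0,0],[0.018,0,0],[0.02,0,0]],"turn":[0,0,0,0,0,0,0,0,0,0]}'
```

```text
time_s: 4.2
tcp_pos: [0.6176, -0.0489, 0.0302]
ee_rot: [[0.13, 0.992, 0.0], [0.992, -0.13, 0.0], [0.0, 0.0, -1.0]]
wrist_force: [-0.0, -0.9, -0.2]
grip_width: 0.004
gripper_force: 0.0
```

```bash

python3 -m jog '{"hand":[0,0,0,0,0,0,0,0,0,0],"dp":[[0.002,0,0],[0.004,0,0],[0.006,0,0],[0.008,0,0],[0.01,0,0],[0.012,0,0],[0.014,0,0],[0.015,0,0],[0.016,0,0],[0.017,0,0]],"turn":[0,0,0,0,0,0,0,0,0,0]}'
python3 - <<'E'
from h import *
from bench import vision,bot
s=vision.snapshot("top"); t=load("top")
for i in(t,s):
  print([b for b in blobs(i["image"],(8,120,60),(20,255,255),(240,190,300,216))[0]])
a=cv2.resize(s["image"][150:275,200:340],None,fx=4.8,fy=4.8,interpolation=cv2.INTER_CUBIC)
cv2.imwrite("pics/c4.png",a[:,:,::-1]); print(bot.state()["wrist_force"])
E
```

```text
time_s: 5.2
tcp_pos: [0.6198, -0.0321, 0.0302]
ee_rot: [[0.13, 0.992, 0.0], [0.992, -0.13, -0.0], [-0.0, 0.0, -1.0]]
wrist_force: [-0.2, 0.5, -0.0]
grip_width: 0.004
gripper_force: 0.0
[([263, 197, 8, 9, 56], [266.5, 201.3]), ([274, 199, 8, 8, 54], [277.6, 202.4]), ([285, 200, 9, 8, 47], [288.8, 203.5])]
[([274, 202, 4, 5, 16], [275.6, 203.6])]
[0.01600493 0.28806139 0.10745002]
```

View pics/c4.png

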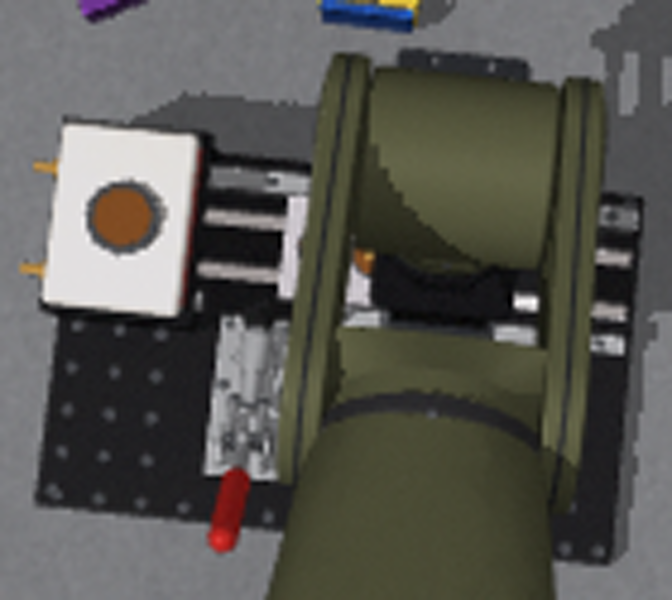

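```bash
python3 - <<'E'
from h import *
from bench import vision,bot
s=vision.snapshot("top"); p=np.array(bot.state()["tcp_pos"])
for P in(p,p+[0,0,.06]): print(cv2.projectPoints(P.reshape(1,3),cv2.Rodrigues(s["R"])[0],s["t"],s["K"],s["dist_coeffs"])[0].ravel())
w=vision.snapshot("wrist");d=vision.snapshot("side")
b=cv2.resize(d["image"][160:290,200:345],None,fx=4,fy=4,interpolation=cv2.INTER_CUBIC)
cv2.imwrite("pics/w1.png",np.hstack([cv2.resize(w["image"],(560//2,420//2)),np.zeros((210,20,3),np.uint8)])[:,:,::-1])
o=np.zeros((520,800,3),np.uint8);o[:,:500]=b[:,:500];o[:225,500:]=cv2.resize(w["image"],(300,225));cv2.imwrite("pics/w1.png",o[:,:,::-1])
E
```

```text
[291.32474746 204.9330138 ]
[291.75717025 202.1338866 ]
```

View pics/w1.png

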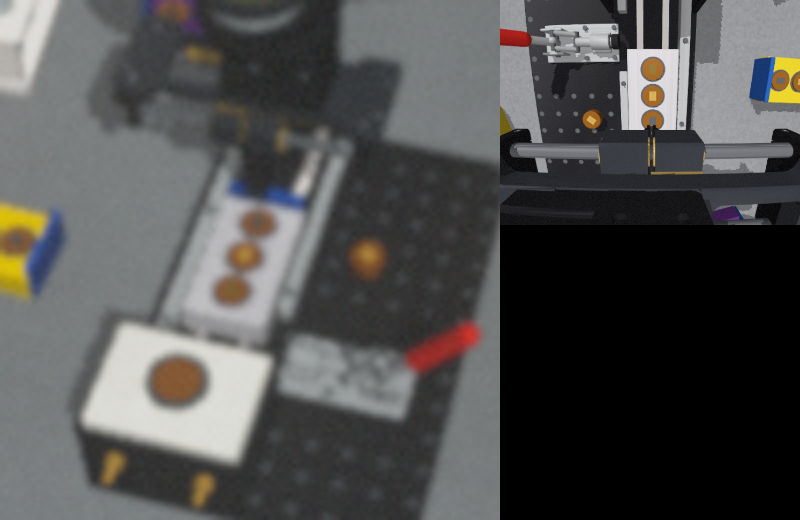

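The carrier has not moved: its nose is still at crop (283,250). In the side view a dark finger notches the blue edge at (265,182). I'll check the geometry with depth.

```bash
python3 - <<'E'
from h import *
from bench import vision,bot
st=bot.state();p=np.array(st["tcp_pos"]);R=np.array(st["ee_rot"])
ex=np.array([.1303,.9915,0]);ey=np.array([-.9915,.1303,0]);mid=np.array([.4664,.0441,0])
def cloud(s):
    v,u=np.mgrid[:420,:560];uv=np.c_[u.ravel(),v.ravel()].astype(float)
    q=cv2.undistortPoints(uv.reshape(-1,1,2),s["K"],s["dist_coeffs"]).reshape(-1,2);z=s["depth"].ravel()
    return np.c_[q,np.ones(len(q))]*z[:,None]
w=vision.snapshot("wrist");C=cloud(w);T=w["T_tool_cam"];Xw=(C@T[:3,:3].T+T[:3,3])@R.T+p
d=vision.snapshot("side");Xd=(cloud(d)-d["t"])@d["R"]
t=load("top");Xt=(cloud(t)-t["t"])@t["R"]; s0=load("side");X0=(cloud(s0)-s0["t"])@s0["R"]
rel=lambda X:np.c_[(X-mid)@ex,(X-mid)@ey,X[:,2]]
for n,X,s in(("wrist",Xw,w),("side now",Xd,d),("side0",X0,s0),("top0",Xt,t)):
    r=rel(X);k=(s["depth"].ravel()>0)&(abs(r[:,1]+.162)<.012)&(r[:,2]<.13)
    print(n)
    for a in np.arange(-.12,.09,.006):
        z=r[k&(abs(r[:,0]-a)<.003),2]
        if len(z): print(f"{a:.3f} n{len(z)} {z.min():.3f} {np.median(z):.3f} {z.max():.3f}",end=" | ")
    print()
E
```

```text
wrist
-0.066 n34 0.123 0.124 0.125 | -0.060 n119 0.039 0.124 0.126 | -0.054 n209 0.040 0.043 0.125 | -0.048 n418 0.040 0.044 0.114 | -0.042 n631 0.040 0.044 0.115 | -0.036 n350 0.039 0.042 0.045 | -0.030 n318 0.039 0.041 0.045 | -0.024 n311 0.039 0.043 0.045 | -0.018 n356 0.040 0.043 0.045 | -0.012 n341 0.040 0.043 0.045 | -0.006 n369 0.039 0.042 0.045 | 0.000 n341 0.039 0.041 0.043 | 0.006 n380 0.039 0.042 0.045 | 0.012 n388 0.040 0.043 0.046 | 0.018 n389 0.040 0.043 0.045 | 0.024 n388 0.039 0.043 0.045 | 0.030 n388 0.039 0.041 0.044 | 0.036 n349 0.038 0.040 0.042 | 0.042 n174 0.015 0.017 0.019 | 0.048 n316 0.015 0.017 0.018 | 0.054 n328 0.015 0.017 0.020 | 0.060 n331 0.014 0.017 0.019 | 0.066 n335 0.014 0.017 0.019 | 0.072 n340 0.015 0.017 0.019 | 0.078 n350 0.014 0.017 0.019 | 0.084 n351 0.015 0.017 0.019 | 
side now
-0.120 n13 0.013 0.016 0.019 | -0.114 n10 0.013 0.016 0.019 | -0.108 n10 0.014 0.015 0.019 | -0.102 n8 0.015 0.017 0.019 | -0.072 n5 0.050 0.051 0.052 | -0.066 n21 0.039 0.042 0.053 | -0.060 n10 0.039 0.040 0.089 | -0.054 n17 0.038 0.043 0.110 | -0.048 n53 0.039 0.090
[... 1639 characters left out ...]
 | -0.048 n18 0.040 0.042 0.045 | -0.042 n19 0.039 0.042 0.047 | -0.036 n18 0.035 0.041 0.045 | -0.030 n18 0.035 0.040 0.045 | -0.024 n18 0.037 0.041 0.044 | -0.018 n19 0.039 0.043 0.047 | -0.012 n19 0.038 0.042 0.045 | -0.006 n19 0.037 0.040 0.045 | 0.000 n17 0.036 0.040 0.043 | 0.006 n18 0.036 0.042 0.046 | 0.012 n20 0.037 0.043 0.045 | 0.018 n19 0.039 0.043 0.046 | 0.024 n17 0.038 0.041 0.045 | 0.030 n18 0.037 0.040 0.043 | 0.036 n12 0.037 0.040 0.042 | 0.042 n17 0.013 0.016 0.019 | 0.048 n19 0.012 0.016 0.019 | 0.054 n17 0.012 0.016 0.020 | 0.060 n16 0.010 0.016 0.022 | 0.066 n17 0.010 0.016 0.019 | 0.072 n18 0.013 0.016 0.019 | 0.078 n17 0.012 0.015 0.018 | 0.084 n40 0.011 0.070 0.084 |
```

```bash
python3 - <<'E'
from h import *
from bench import vision,bot
st=bot.state();print(np.round(st["joint_pos"],3),st["tcp_pos"])
ex=np.array([.1303,.9915,0]);ey=np.array([-.9915,.1303,0]);mid=np.array([.4664,.0441,0])
d=vision.snapshot("side")
v,u=np.mgrid[:420,:560];uv=np.c_[u.ravel(),v.ravel()].astype(float)
q=cv2.undistortPoints(uv.reshape(-1,1,2),d["K"],d["dist_coeffs"]).reshape(-1,2);z=d["depth"].ravel()
X=(np.c_[q,np.ones(len(q))]*z[:,None]-d["t"])@d["R"]
r=np.c_[(X-mid)@ex,(X-mid)@ey,X[:,2]]
for row in range(190,216,2):
    print(row,[("%d:"%c+"%d,%d,%d"%tuple((r[row*560+c]*1000).round())) for c in range(256,276,3)])
s=d["image"];a=cv2.resize(s[170:230,240:300],None,fx=10,fy=10,interpolation=cv2.INTER_NEAREST);cv2.imwrite("pics/w2.png",a[:,:,::-1])
E
```

```text
[-0.138  0.191  1.833 -0.     1.118 -0.008] [ 0.61980923 -0.03223421  0.03018731]
190 ['256:-24,-175,170', '259:-27,-168,169', '262:-28,-160,170', '265:-29,-153,171', '268:-33,-146,169', '271:-38,-139,165', '274:-171,-169,14']
192 ['256:-22,-175,165', '259:-20,-166,169', '262:-21,-158,171', '265:-22,-150,171', '268:-25,-143,171', '271:-30,-137,167', '274:-163,-167,14']
194 ['256:-21,-175,158', '259:-21,-167,160', '262:-19,-158,164', '265:-19,-150,167', '268:-21,-142,168', '271:-26,-136,164', '274:-30,-128,162']
196 ['256:-131,-216,16', '259:-21,-167,152', '262:-22,-159,153', '265:-22,-151,156', '268:-21,-142,159', '271:-142,-171,17', '274:-147,-163,14']
198 ['256:-122,-212,18', '259:-109,-198,37', '262:-45,-167,117', '265:-45,-159,120', '268:-23,-143,149', '271:-137,-169,14', '274:-136,-160,18']
200 ['256:-100,-205,36', '259:-102,-196,36', '262:-42,-166,112', '265:-45,-159,111', '268:-53,-153,104', '271:-128,-167,15', '274:-132,-158,13']
202 ['256:-93,-203,34', '259:-98,-195,31', '262:-43,-167,103', '265:-43,-158,105', '268:-57,-154,91', '271:-117,-164,19', '274:-123,-156,15']
204 ['256:-85,-200,35', '259:-95,-194,26', '262:-45,-168,92', '265:-45,-159,94', '268:-110,-171,16', '271:-112,-162,16', '274:-112,-153,20']
206 ['256:-79,-198,34', '259:-66,-184,54', '262:-45,-168,83', '265:-45,-159,86', '268:-104,-169,14', '271:-106,-160,14', '274:-108,-152,15']
208 ['256:-71,-196,35', '259:-67,-185,43', '262:-67,-176,46', '265:-43,-159,79', '268:-68,-158,50', '271:-69,-149,51', '274:-72,-141,52']
210 ['256:-60,-192,39', '259:-62,-184,40', '262:-65,-176,39', '265:-45,-160,68', '268:-67,-158,43', '271:-68,-149,44', '274:-67,-140,48']
212 ['256:-55,-191,37', '259:-56,-182,39', '262:-54,-172,44', '265:-57,-164,43', '268:-60,-156,42', '271:-62,-147,43', '274:-66,-139,41']
214 ['256:-45,-188,40', '259:-50,-180,36', '262:-47,-170,44', '265:-49,-162,44', '268:-54,-154,40', '271:-58,-146,38', '274:-58,-137,41']
```

View pics/w2.png

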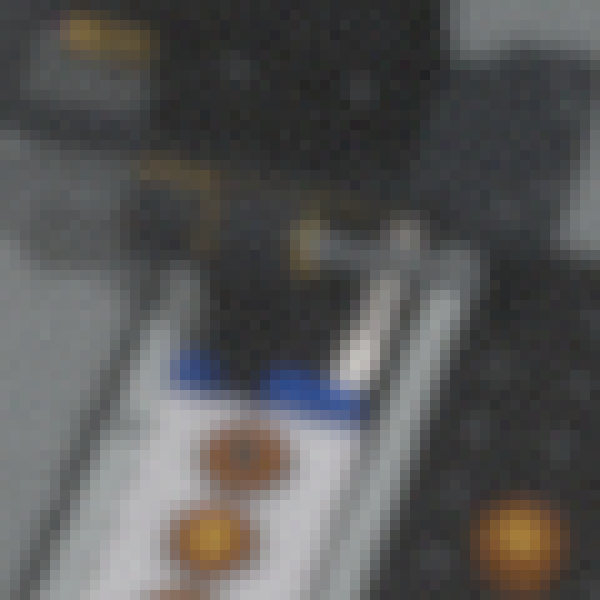

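```bash

python3 -m jog '{"hand":[0,0,0,0,0,0,0,0,0,0],"dp":[[-0.005,0,0],[-0.01,0,0],[-0.02,0,0],[-0.03,0,0],[-0.04,0,0],[-0.05,0,0],[-0.055,0,0],[-0.06,0,0],[-0.06,0,0],[-0.06,0,0]],"turn":[0,0,0,0,0,0,0,0,0,0]}'
python3 - <<'E'
from h import *
from bench import vision,bot
st=bot.state();p=np.array(st["tcp_pos"]);R=np.array(st["ee_rot"])
def cloud(s):
    v,u=np.mgrid[:420,:560];uv=np.c_[u.ravel(),v.ravel()].astype(float)
    q=cv2.undistortPoints(uv.reshape(-1,1,2),s["K"],s["dist_coeffs"]).reshape(-1,2);z=s["depth"].ravel()
    return (np.c_[q,np.ones(len(q))]*z[:,None])[z>0],uv[z>0]
w=vision.snapshot("wrist");C,uw=cloud(w);T=w["T_tool_cam"];A=C@T[:3,:3].T+T[:3,3]
d=vision.snapshot("side");C,ud=cloud(d);B=((C-d["t"])@d["R"]-p)@R
print(p)
for n,P,uv in(("wrist",A,uw),("side",B,ud)):
    for y0 in(-.02,-.012,-.004,.004,.012):
        k=(abs(P[:,1]-y0-.004)<.004)&(abs(P[:,0])<.025)&(P[:,2]<.03)&(P[:,2]>-.11); Q=P[k]
        o=np.argsort(-Q[:,2])[:7]; print(n,y0,len(Q),(Q[o][:,[0,2]]*1000).round().tolist())
cv2.imwrite("pics/w3.png",np.hstack([cv2.resize(d["image"][160:235,235:310],(430,430),interpolation=cv2.INTER_CUBIC),cv2.resize(w["image"][200:420,180:400],(370,430))[:, :]])[:,:,::-1])
E
```

```text
time_s: 6.55
tcp_pos: [0.612, -0.0916, 0.0302]
ee_rot: [[0.13, 0.992, 0.0], [0.992, -0.13, 0.0], [0.0, 0.0, -1.0]]
wrist_force: [0.8, 0.6, -1.3]
grip_width: 0.004
gripper_force: 0.0
[ 0.61204484 -0.09161208  0.03016139]
wrist -0.02 503 [[24.0, 15.0], [-2.0, 15.0], [16.0, 15.0], [19.0, 15.0], [16.0, 15.0], [12.0, 15.0], [22.0, 15.0]]
wrist -0.012 504 [[-11.0, 15.0], [-5.0, 15.0], [-2.0, 15.0], [17.0, 15.0], [7.0, 15.0], [4.0, 15.0], [10.0, 15.0]]
wrist -0.004 991 [[18.0, 15.0], [15.0, 15.0], [21.0, 15.0], [12.0, 15.0], [4.0, 15.0], [2.0, 15.0], [-4.0, 15.0]]
wrist 0.004 477 [[9.0, 15.0], [6.0, 15.0], [-8.0, 15.0], [8.0, 15.0], [-1.0, 15.0], [9.0, 15.0], [18.0, 15.0]]
wrist 0.012 517 [[5.0, 15.0], [10.0, 15.0], [21.0, 15.0], [21.0, 15.0], [24.0, 15.0], [14.0, 15.0], [7.0, 15.0]]
side -0.02 26 [[-16.0, 16.0], [2.0, 16.0], [-11.0, 16.0], [-20.0, 16.0], [-1.0, 15.0], [-10.0, 15.0], [14.0, 14.0]]
side -0.012 55 [[1.0, 18.0], [10.0, 18.0], [-14.0, 16.0], [-4.0, 16.0], [-9.0, 16.0], [-12.0, 16.0], [-17.0, 16.0]]
side -0.004 63 [[-4.0, 17.0], [6.0, 17.0], [-12.0, 16.0], [-11.0, 16.0], [-14.0, 16.0], [2.0, 16.0], [-18.0, 16.0]]
side 0.004 50 [[2.0, 19.0], [-22.0, 17.0], [-22.0, 16.0], [8.0, 16.0], [-12.0, 16.0], [13.0, 15.0], [13.0, 15.0]]
side 0.012 25 [[-22.0, 19.0], [-3.0, 17.0], [9.0, 17.0], [-4.0, 17.0], [-10.0, 16.0], [-6.0, 16.0], [-5.0, 15.0]]
```

View pics/w3.png

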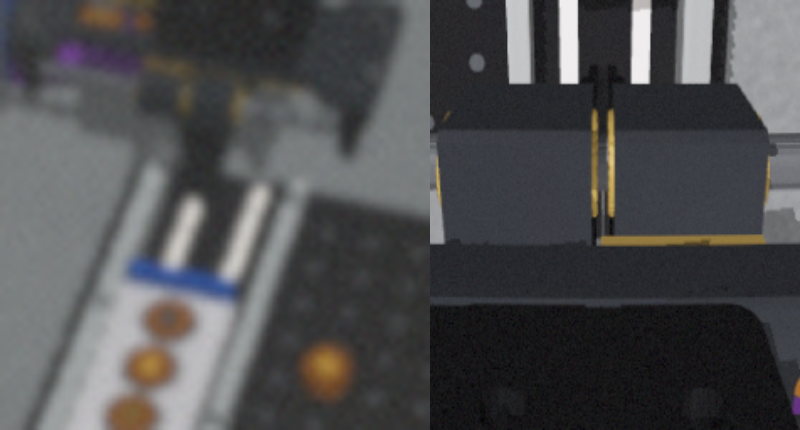

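```bash

python3 - <<'E'
from h import *
from bench import vision,bot
st=bot.state();p=np.array(st["tcp_pos"]);R=np.array(st["ee_rot"])
def cloud(s):
    v,u=np.mgrid[:420,:560];uv=np.c_[u.ravel(),v.ravel()].astype(float)
    q=cv2.undistortPoints(uv.reshape(-1,1,2),s["K"],s["dist_coeffs"]).reshape(-1,2);z=s["depth"].ravel()
    return (np.c_[q,np.ones(len(q))]*z[:,None])[z>0]
w=vision.snapshot("wrist");C=cloud(w);T=w["T_tool_cam"];A=C@T[:3,:3].T+T[:3,3]
d=vision.snapshot("side");t=vision.snapshot("top")
B=((cloud(d)-d["t"])@d["R"]-p)@R; D=((cloud(t)-t["t"])@t["R"]-p)@R
for n,P in(("wrist",A),("side",B),("top",D)):
    k=(abs(P[:,1])<.03)&(abs(P[:,0])<.03)&(P[:,2]<.008)&(P[:,2]>-.2); Q=P[k]
    o=np.argsort(-Q[:,2])[:60:2]; print(n,len(Q),(Q[o]*1000).round().astype(int).tolist())
E
```

```text
wrist 26976 [[12, -4, -38], [12, -3, -39], [12, 2, -39], [10, 1, -39], [12, 2, -40], [12, -5, -40], [12, 2, -40], [12, 3, -40], [11, 1, -41], [10, -2, -41], [12, -4, -41], [12, 3, -41], [12, 4, -41], [12, -2, -42], [12, 3, -42], [12, -4, -42], [11, -1, -42], [12, 2, -43], [10, 0, -43], [12, 3, -43], [12, -3, -43], [12, -4, -44], [12, 2, -44], [12, -3, -44], [12, -3, -45], [12, -4, -45], [12, -2, -45], [11, -1, -45], [12, -3, -45], [12, 2, -45]]
side 407 [[4, -4, -38], [12, -3, -42], [10, 0, -43], [9, 1, -46], [13, 2, -51], [12, -6, -52], [4, -7, -53], [10, -3, -53], [9, 7, -53], [10, 0, -57], [11, -3, -58], [-5, -8, -60], [10, 0, -60], [11, 3, -61], [11, 9, -63], [12, -4, -64], [9, 9, -65], [7, 1, -66], [9, -9, -67], [11, 6, -69], [12, -7, -69], [10, 6, -72], [11, 8, -73], [11, -9, -73], [11, -3, -75], [11, -6, -76], [3, -10, -77], [12, 5, -79], [12, -1, -80], [11, -6, -80]]
top 0 []
```

Wrist and side depth agree that the real fingertips are 38 mm short of the stated TCP, so the fingers passed above the carrier. I'll plan with tip = TCP height + 38 mm. That means descending 42 mm here to put the tip at about 26 mm.

```bash

python3 -m jog '{"hand":[0,0,0,0,0,0,0,0,0,0],"dp":[[0,0,0.01],[0,0,0.02],[0,0,0.028],[0,0,0.034],[0,0,0.038],[0,0,0.04],[0,0,0.041],[0,0,0.042],[0,0,0.042],[0,0,0.042]],"turn":[0,0,0,0,0,0,0,0,0,0]}'
python3 - <<'E'
from h import *
from bench import vision,bot
import time
st=bot.state();p=np.array(st["tcp_pos"]);R=np.array(st["ee_rot"]);print(p,st["wrist_force"])
d=vision.snapshot("side")
v,u=np.mgrid[:420,:560];uv=np.c_[u.ravel(),v.ravel()].astype(float)
q=cv2.undistortPoints(uv.reshape(-1,1,2),d["K"],d["dist_coeffs"]).reshape(-1,2);z=d["depth"].ravel()
X=((np.c_[q,np.ones(len(q))]*z[:,None])-d["t"])@d["R"]; P=(X-p)@R
k=(abs(P[:,1])<.008)&(abs(P[:,0])<.02)&(X[:,2]<.08)
Q=np.c_[P[k][:,:2],X[k][:,2]];print((Q[np.argsort(Q[:,2])][:40:2]*1000).round().astype(int).tolist())
E
```

```text
time_s: 7.8
tcp_pos: [0.6123, -0.0917, -0.0115]
ee_rot: [[0.13, 0.992, 0.001], [0.992, -0.13, -0.0], [-0.0, 0.001, -1.0]]
wrist_force: [0.3, 0.2, 0.2]
grip_width: 0.004
gripper_force: 0.0
[ 0.61225842 -0.09172546 -0.01152209] [0.32915134 0.16897335 0.18664691]
[[-16, -7, 10], [-1, -2, 12], [12, -2, 13], [11, 7, 14], [-3, -1, 14], [4, 6, 14], [1, -6, 15], [8, 5, 15], [10, 8, 16], [12, 1, 16], [4, 3, 16], [-14, -8, 17], [13, 3, 17], [16, -7, 18], [9, 8, 20], [7, -4, 31], [14, 3, 31], [13, -3, 33], [9, 4, 35], [11, -6, 41]]
```

```bash

python3 -m jog '{"hand":[0,0,0,0,0,0,0,0,0,0],"dp":[[0.006,0,0],[0.012,0,0],[0.018,0,0],[0.022,0,0],[0.025,0,0],[0.027,0,0],[0.029,0,0],[0.031,0,0],[0.033,0,0],[0.035,0,0]],"turn":[0,0,0,0,0,0,0,0,0,0]}'
python3 -m jog '{"hand":[0,0,0,0,0,0,0,0,0,0],"dp":[[0.002,0,0],[0.004,0,0],[0.006,0,0],[0.008,0,0],[0.01,0,0],[0.012,0,0],[0.014,0,0],[0.016,0,0],[0.018,0,0],[0.02,0,0]],"turn":[0,0,0,0,0,0,0,0,0,0]}'
```

```text
time_s: 8.85
tcp_pos: [0.6166, -0.0574, -0.0118]
ee_rot: [[0.13, 0.992, -0.0], [0.992, -0.13, -0.001], [-0.001, 0.0, -1.0]]
wrist_force: [-0.9, -2.2, 0.5]
grip_width: 0.005
gripper_force: 1.0
time_s: 9.85
tcp_pos: [0.6192, -0.0369, -0.0118]
ee_rot: [[0.13, 0.992, 0.0], [0.992, -0.13, -0.0], [-0.0, 0.0, -1.0]]
wrist_force: [-0.9, -1.5, -0.3]
grip_width: 0.008
gripper_force: 1.1
```

```bash

python3 -m jog '{"hand":[0,0,0,0,0],"dp":[[0.002,0,0],[0.004,0,0],[0.006,0,0],[0.008,0,0],[0.0095,0,0]],"turn":[0,0,0,0,0]}'
```

```text
time_s: 10.35
tcp_pos: [0.6204, -0.0275, -0.0119]
ee_rot: [[0.13, 0.992, -0.0], [0.992, -0.13, 0.0], [0.0, -0.0, -1.0]]
wrist_force: [-0.0, -1.8, -0.4]
grip_width: 0.003
gripper_force: 1.1
```

```bash

python3 -m jog '{"hand":[0,0,0],"dp":[[0.001,0,0],[0.002,0,0],[0.0025,0,0]],"turn":[0,0,0]}'
```

```text
time_s: 10.65
tcp_pos: [0.6207, -0.0252, -0.0119]
ee_rot: [[0.13, 0.992, -0.0], [0.992, -0.13, -0.0], [-0.0, -0.0, -1.0]]
wrist_force: [-0.4, -2.7, 0.9]
grip_width: 0.007
gripper_force: 1.1
```

```bash

python3 -m jog '{"hand":[0,0,0],"dp":[[0.001,0,0],[0.002,0,0],[0.0025,0,0]],"turn":[0,0,0]}' | grep -E "time|force|tcp"
```

```text
time_s: 10.95
tcp_pos: [0.621, -0.0227, -0.0118]
wrist_force: [-0.8, -1.9, -0.3]
gripper_force: 1.1
```

```bash

python3 -m jog '{"hand":[0,0,0],"dp":[[0.001,0,0],[0.002,0,0],[0.0025,0,0]],"turn":[0,0,0]}' | grep -E "time|force|tcp"
```

```text
time_s: 11.25
tcp_pos: [0.6214, -0.0202, -0.0118]
wrist_force: [-0.2, -1.7, -0.2]
gripper_force: 1.1
```

```bash

python3 -m jog '{"hand":[0,0,0],"dp":[[0.001,0,0],[0.002,0,0],[0.0025,0,0]],"turn":[0,0,0]}' | grep -E "time|force|tcp"
```

```text
time_s: 11.55
tcp_pos: [0.6217, -0.0177, -0.0118]
wrist_force: [-1.2, -2.4, 0.2]
gripper_force: 1.1
```

```bash

python3 -m jog '{"hand":[0,0,0],"dp":[[0.001,0,0],[0.002,0,0],[0.0025,0,0]],"turn":[0,0,0]}' | grep -E "time|force|tcp"
```

```text
time_s: 11.85
tcp_pos: [0.622, -0.0152, -0.0119]
wrist_force: [0.3, -2.5, 0.2]
gripper_force: 1.1
```

```bash

python3 -m jog '{"hand":[0,0,0],"dp":[[0.001,0,0],[0.002,0,0],[0.0025,0,0]],"turn":[0,0,0]}' | grep -E "time|force|tcp"
```

```text
time_s: 12.15
tcp_pos: [0.6224, -0.0127, -0.0118]
wrist_force: [0.6, -1.9, 0.1]
gripper_force: 1.1
```

```bash

python3 -m jog '{"hand":[0,0,0],"dp":[[0.001,0,0],[0.002,0,0],[0.0025,0,0]],"turn":[0,0,0]}' | grep -E "time|force|tcp"
```

```text
time_s: 12.45
tcp_pos: [0.6226, -0.0103, -0.0119]
wrist_force: [0.5, -1.6, -0.7]
gripper_force: 1.1
```

```bash

python3 -m jog '{"hand":[0,0,0],"dp":[[0.001,0,0],[0.002,0,0],[0.0025,0,0]],"turn":[0,0,0]}' | grep -E "time|force|tcp"
```

```text
time_s: 12.75
tcp_pos: [0.623, -0.0078, -0.0118]
wrist_force: [0.2, -2.1, -0.4]
gripper_force: 1.1
```

```bash

python3 -m jog '{"hand":[0,0,0],"dp":[[0.001,0,0],[0.002,0,0],[0.0025,0,0]],"turn":[0,0,0]}' | grep -E "time|force|tcp"
```

```text
time_s: 13.05
tcp_pos: [0.6233, -0.0053, -0.0119]
wrist_force: [-0.6, -3.7, 0.6]
gripper_force: 1.1
```

```bash

python3 -m jog '{"hand":[0,0,0],"dp":[[0.0005,0,0],[0.001,0,0],[0.001,0,0]],"turn":[0,0,0]}' | grep -E "time|force|tcp"
```

```text
time_s: 13.35
tcp_pos: [0.6234, -0.0043, -0.0119]
wrist_force: [0.1, -1.9, 0.6]
gripper_force: 0.9
```

```bash

python3 -m jog '{"hand":[0,0,0],"dp":[[0.001,0,0],[0.002,0,0],[0.0025,0,0]],"turn":[0,0,0]}' | grep -E "time|force|tcp"
```

```text
time_s: 13.65
tcp_pos: [0.6238, -0.0018, -0.0118]
wrist_force: [-1.2, -2.5, 0.5]
gripper_force: 1.1
```

```bash

python3 -m jog '{"hand":[0,0,0],"dp":[[0.001,0,0],[0.002,0,0],[0.0025,0,0]],"turn":[0,0,0]}' | grep -E "time|force|tcp"
```

```text
time_s: 13.95
tcp_pos: [0.6241, 0.0007, -0.0118]
wrist_force: [0.5, -2.7, 0.3]
gripper_force: 1.1
```

```bash

python3 -m jog '{"hand":[0,0,0],"dp":[[0.001,0,0],[0.002,0,0],[0.0025,0,0]],"turn":[0,0,0]}' | grep -E "time|force|tcp"
```

```text
time_s: 14.25
tcp_pos: [0.6244, 0.0031, -0.0119]
wrist_force: [0.2, -2.8, -0.4]
gripper_force: 1.1
```

```bash

python3 -m jog '{"hand":[0,0,0],"dp":[[0.001,0,0],[0.002,0,0],[0.0025,0,0]],"turn":[0,0,0]}' | grep -E "time|force|tcp"
```

```text
time_s: 14.55
tcp_pos: [0.6248, 0.0056, -0.0118]
wrist_force: [0.4, -3.0, -0.6]
gripper_force: 1.1
```

```bash

python3 -m jog '{"hand":[0,0,0],"dp":[[0.001,0,0],[0.002,0,0],[0.0025,0,0]],"turn":[0,0,0]}' | grep -E "time|force|tcp"
```

```text
time_s: 14.85
tcp_pos: [0.625, 0.0081, -0.0118]
wrist_force: [-0.2, -2.6, 0.2]
gripper_force: 1.1
```

```bash

python3 -m jog '{"hand":[0,0,0],"dp":[[0.001,0,0],[0.002,0,0],[0.0025,0,0]],"turn":[0,0,0]}' | grep -E "time|force|tcp"
```

```text
time_s: 15.15
tcp_pos: [0.6253, 0.0106, -0.0119]
wrist_force: [-0.4, -2.3, 0.6]
gripper_force: 1.1
```

```bash

python3 -m jog '{"hand":[0,0,0],"dp":[[0.001,0,0],[0.002,0,0],[0.0025,0,0]],"turn":[0,0,0]}' | grep -E "time|force|tcp"
```

```text
time_s: 15.45
tcp_pos: [0.6257, 0.0131, -0.0118]
wrist_force: [-0.1, -2.3, 0.1]
gripper_force: 1.1
```

```bash

python3 -m jog '{"hand":[0,0,0],"dp":[[0.001,0,0],[0.002,0,0],[0.0025,0,0]],"turn":[0,0,0]}' | grep -E "time|force|tcp"
```

```text
time_s: 15.75
tcp_pos: [0.626, 0.0155, -0.0119]
wrist_force: [-0.6, -2.1, 0.7]
gripper_force: 1.1
```

```bash

python3 -m jog '{"hand":[0,0,0],"dp":[[0.001,0,0],[0.002,0,0],[0.0025,0,0]],"turn":[0,0,0]}' | grep -E "time|force|tcp"
```

```text
time_s: 16.05
tcp_pos: [0.6263, 0.018, -0.0118]
wrist_force: [-0.8, -2.1, 0.6]
gripper_force: 1.1
```

```bash

python3 -m jog '{"hand":[0,0,0],"dp":[[0.001,0,0],[0.002,0,0],[0.0025,0,0]],"turn":[0,0,0]}' | grep -E "time|force|tcp"
```

```text
time_s: 16.35
tcp_pos: [0.6267, 0.0205, -0.0118]
wrist_force: [-0.5, -1.9, 0.2]
gripper_force: 1.1
```

```bash

python3 - <<'E'
from h import *
from bench import vision,bot
ex=np.array([.1303,.9915,0]);ey=np.array([-.9915,.1303,0]);mid=np.array([.4664,.0441,0])
st=bot.state();p=np.array(st["tcp_pos"]);R=np.array(st["ee_rot"]);print("tcp rel",(p-mid)@ex,(p-mid)@ey)
t=load("top");X=onplane(t,[[266.5,201.3],[277.6,202.4],[288.8,203.5]],.043)-mid;print("before",(X@ex).round(4))
w=vision.snapshot("wrist");b,_=blobs(w["image"],(8,120,60),(20,255,255),(0,0,560,420),60)
T=w["T_tool_cam"]
for a,c in b:
    q=cv2.undistortPoints(np.float64(c).reshape(1,1,2),w["K"],w["dist_coeffs"]).ravel();z=w["depth"][int(c[1]),int(c[0])]
    P=R@(T[:3,:3]@(np.r_[q,1]*z)+T[:3,3])+p-mid;print(a,(P@ex).round(4),(P@ey).round(4),P[2].round(3))
d=vision.snapshot("side");print(blobs(d["image"],(100,80,40),(130,255,255),(225,180,340,305))[0])
o=np.zeros((500,800,3),np.uint8);o[:315,:420]=cv2.resize(w["image"],(420,315));o[:380,420:]=cv2.resize(d["image"][180:290,225:335],(380,380),interpolation=cv2.INTER_CUBIC)
cv2.imwrite("pics/w4.png",o[:,:,::-1])
E
```

```text
tcp rel -0.002527586498595115 -0.16199159414175165
before [ 0.0145 -0.0167 -0.0481]
[273, 89, 25, 4, 76] 0.0855 -0.1629 0.042
[260, 106, 51, 52, 2027] 0.066 -0.163 0.043
[261, 171, 49, 48, 1445] 0.0353 -0.163 0.044
[543, 222, 17, 24, 229] 0.0094 -0.326 0.027
[136, 297, 40, 28, 786] -0.0414 -0.0835 0.028
[([249, 226, 20, 8, 79], [257.8, 229.7])]
```

View pics/w4.png

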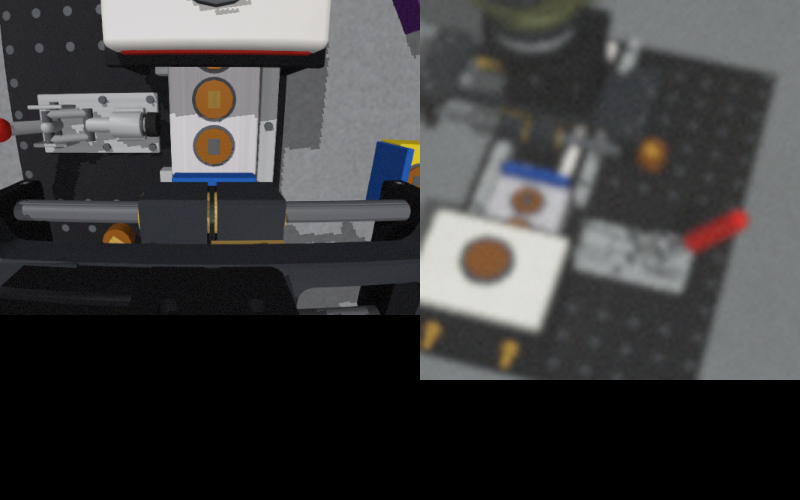

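The wrist view shows the carrier partly under the shroud: mounts at (213,100) and (213,147), blue plate at (213,177), clamp untouched. Mount positions put the nose about 83 mm further on. The shroud's place also suggests the stage origin is about 13 mm further along x, so I keep going.

```bash

python3 -m jog '{"hand":[0,0,0],"dp":[[0.001,0,0],[0.002,0,0],[0.0025,0,0]],"turn":[0,0,0]}' | grep -E "time|force|tcp"
```

```text
time_s: 16.75
tcp_pos: [0.627, 0.0229, -0.0118]
wrist_force: [-0.9, -1.2, 0.2]
gripper_force: 1.1
```

```bash

python3 -m jog '{"hand":[0,0,0],"dp":[[0.001,0,0],[0.002,0,0],[0.0025,0,0]],"turn":[0,0,0]}' | grep -E "time|force|tcp"
```

```text
time_s: 17.05
tcp_pos: [0.6273, 0.0254, -0.0118]
wrist_force: [0.0, -1.6, 0.7]
gripper_force: 1.1
```

```bash

python3 -m jog '{"hand":[0,0,0],"dp":[[0.001,0,0],[0.002,0,0],[0.0025,0,0]],"turn":[0,0,0]}' | grep -E "time|force|tcp"
```

```text
time_s: 17.35
tcp_pos: [0.6277, 0.0279, -0.0118]
wrist_force: [-0.4, -2.7, -0.1]
gripper_force: 1.1
```

```bash

python3 -m jog '{"hand":[0,0,0],"dp":[[0.001,0,0],[0.002,0,0],[0.0025,0,0]],"turn":[0,0,0]}' | grep -E "time|force|tcp"
```

```text
time_s: 17.65
tcp_pos: [0.6279, 0.0299, -0.0118]
wrist_force: [-0.7, -5.4, 0.5]
gripper_force: 2.4
```

Contact with the buffer. I'll raise the force in small steps.

```bash

python3 -m jog '{"hand":[0,0,0],"dp":[[0.0005,0,0],[0.001,0,0],[0.001,0,0]],"turn":[0,0,0]}' | grep -E "time|force|tcp"
```

```text
time_s: 17.95
tcp_pos: [0.628, 0.0304, -0.0118]
wrist_force: [-0.5, -5.4, 0.4]
gripper_force: 3.0
```

```bash

python3 -m jog '{"hand":[0,0,0],"dp":[[0.0003,0,0],[0.0006,0,0],[0.0008,0,0]],"turn":[0,0,0]}' | grep -E "time|force|tcp"
```

```text
time_s: 18.25
tcp_pos: [0.628, 0.0306, -0.0118]
wrist_force: [-1.5, -7.9, 0.5]
gripper_force: 4.0
```

```bash

python3 -m jog '{"hand":[0,0,0],"dp":[[0.0004,0,0],[0.0008,0,0],[0.0009,0,0]],"turn":[0,0,0]}' | grep -E "time|force|tcp"
```

```text
time_s: 18.55
tcp_pos: [0.6281, 0.0309, -0.0118]
wrist_force: [-1.6, -10.6, 0.0]
gripper_force: 4.7
```

```bash

python3 -m jog '{"hand":[0,0],"dp":[[0,0,0],[0,0,0]],"turn":[0,0]}' | grep -E "time|force|tcp"
```

```text
time_s: 18.75
tcp_pos: [0.6281, 0.0309, -0.0118]
wrist_force: [-1.7, -9.0, 1.3]
gripper_force: 4.6
```

```bash

python3 -m jog '{"hand":[0,0],"dp":[[0,0,0],[0,0,0]],"turn":[0,0]}' | grep -E "time|force|tcp"
```

```text
time_s: 18.95
tcp_pos: [0.6281, 0.031, -0.0118]
wrist_force: [-1.5, -8.7, 1.7]
gripper_force: 4.6
```

```bash

python3 -m jog '{"hand":[0,0,0,0,0],"dp":[[0.0004,0,0],[0.0004,0,0],[0.0004,0,0],[0.0004,0,0],[0.0004,0,0]],"turn":[0,0,0,0,0]}' | grep -E "time|force|tcp"
```

```text
time_s: 19.45
tcp_pos: [0.6281, 0.0311, -0.0118]
wrist_force: [-1.3, -9.0, 0.7]
gripper_force: 4.9
```

```bash

python3 -m jog '{"hand":[0,0,0,0],"dp":[[0,0,0],[0,0,0],[0,0,0],[0,0,0]],"turn":[0,0,0,0]}' | grep -E "time|force|tcp"
```

```text
time_s: 19.85
tcp_pos: [0.6282, 0.0311, -0.0118]
wrist_force: [-2.3, -9.3, 1.1]
gripper_force: 4.9
```

Held about 1 s at 9–10 N. Now I ease off slowly, then back off.

```bash

python3 -m jog '{"hand":[0,0,0,0,0,0,0,0,0,0],"dp":[[-0.0003,0,0],[-0.0006,0,0],[-0.0009,0,0],[-0.0012,0,0],[-0.0015,0,0],[-0.0018,0,0],[-0.0021,0,0],[-0.0024,0,0],[-0.0027,0,0],[-0.003,0,0]],"turn":[0,0,0,0,0,0,0,0,0,0]}' | grep -E "time|force|tcp"
```

```text
time_s: 20.85
tcp_pos: [0.628, 0.0307, -0.0118]
wrist_force: [-0.5, -3.1, 0.3]
gripper_force: 1.4
```

```bash

python3 -m jog '{"hand":[0,0,0,0,0,0,0,0,0,0],"dp":[[-0.0003,0,0],[-0.0006,0,0],[-0.0009,0,0],[-0.0012,0,0],[-0.0016,0,0],[-0.002,0,0],[-0.003,0,0],[-0.005,0,0],[-0.01,0,0],[-0.02,0,0]],"turn":[0,0,0,0,0,0,0,0,0,0]}' | grep -E "time|force|tcp"
python3 - <<'E'
from h import *
from bench import vision,bot
ex=np.array([.1303,.9915,0]);ey=np.array([-.9915,.1303,0]);mid=np.array([.4664,.0441,0])
st=bot.state();p=np.array(st["tcp_pos"]);R=np.array(st["ee_rot"])
w=vision.snapshot("wrist");T=w["T_tool_cam"]
b,_=blobs(w["image"],(8,120,60),(20,255,255),(200,60,360,420),60)
for a,c in b:
    q=cv2.undistortPoints(np.float64(c).reshape(1,1,2),w["K"],w["dist_coeffs"]).ravel();z=w["depth"][int(c[1]),int(c[0])]
    P=R@(T[:3,:3]@(np.r_[q,1]*z)+T[:3,3])+p-mid;print(a,(P@ex).round(4),(P@ey).round(4))
print("tcp rel",(p-mid)@ex)
E
```

```text
time_s: 21.85
tcp_pos: [0.6254, 0.0104, -0.0118]
wrist_force: [0.1, -0.0, 0.4]
gripper_force: 0.0
[260, 63, 52, 58, 2214] 0.0744 -0.1629
[261, 133, 49, 51, 1505] 0.0433 -0.1629
tcp rel -0.012717364282428062
```

```bash

python3 -m jog '{"hand":[0,0,0,0,0,0,0,0,0,0],"dp":[[-0.005,0,-0.03],[-0.005,0,-0.07],[-0.005,0,-0.11],[0,0,-0.15],[0,-0.03,-0.16],[0.01,-0.06,-0.16],[0.02,-0.1,-0.16],[0.04,-0.14,-0.16],[0.05,-0.18,-0.16],[0.061,-0.217,-0.16]],"turn":[0,0,0,0,0.14,0.28,0.42,0.56,0.7,0.84]}'
python3 -m jog '{"hand":[0,0,0,0,0,0],"dp":[[0,0,0],[0,0,0],[0,0,0],[0,0,0],[0,0,0],[0,0,0]],"turn":[0.14,0.28,0.42,0.56,0.7,0.731]}'
python3 - <<'E'
from h import *
from bench import vision,bot
ex=np.array([.1303,.9915,0]);ey=np.array([-.9915,.1303,0]);mid=np.array([.4664,.0441,0])
def rel(P): return ((P-mid)@ex).round(4),((P-mid)@ey).round(4),P[2].round(4)
st=bot.state();p=np.array(st["tcp_pos"]);R=np.array(st["ee_rot"]);print("tcp rel",rel(p))
w=vision.snapshot("wrist");T=w["T_tool_cam"]
b,m=blobs(w["image"],(0,150,60),(6,255,255),(0,0,560,420),60)
v,u=np.nonzero(m);q=cv2.undistortPoints(np.c_[u,v].astype(float).reshape(-1,1,2),w["K"],w["dist_coeffs"]).reshape(-1,2)
C=np.c_[q,np.ones(len(q))]*w["depth"][v,u][:,None];P=(C@T[:3,:3].T+T[:3,3])@R.T+p
r=np.c_[(P-mid)@ex,(P-mid)@ey,P[:,2]]; r=r[(abs(r[:,0]-.05)<.04)&(abs(r[:,1])<.06)&(r[:,2]<.12)]
print(len(r),r.min(0).round(4),r.max(0).round(4),np.median(r[r[:,1]>np.percentile(r[:,1],85)],0).round(4))
a=w["image"];cv2.imwrite("pics/w5.png",a[:,:,::-1])
E
```

```text
time_s: 22.9
tcp_pos: [0.4164, 0.0993, 0.148]
ee_rot: [[0.829, 0.56, -0.0], [0.56, -0.829, 0.0], [0.0, -0.0, -1.0]]
wrist_force: [-0.1, 0.5, -0.2]
grip_width: 0.005
gripper_force: 0.0
time_s: 23.5
tcp_pos: [0.418, 0.0988, 0.1482]
ee_rot: [[0.991, -0.133, 0.0], [-0.133, -0.991, -0.0], [0.0, -0.0, -1.0]]
wrist_force: [0.4, -0.1, -0.0]
grip_width: 0.003
gripper_force: 0.0
tcp rel (np.float64(0.0479), np.float64(0.0551), np.float64(0.1482))
885 [ 0.0391 -0.031   0.0148] [0.0565 0.014  0.1075] [0.0488 0.0098 0.1053]
```

```bash

python3 -m jog '{"hand":[0,0,0,0,0,0,0,0,0,0],"dp":[[0,0,0.04],[0,0,0.08],[0,0,0.1],[0,0,0.106],[0,0,0.106],[0.01,0,0.106],[0.018,0,0.106],[0.024,0,0.106],[0.028,0,0.106],[0.032,0,0.106]],"turn":[0,0,0,0,0,0,0,0,0,0]}'
python3 -m jog '{"hand":[0,0,0,0,0,0,0,0,0,0],"dp":[[0.004,0,0],[0.008,0,0],[0.012,0,0],[0.016,0,0],[0.02,0,0],[0.024,0,0],[0.028,0,0],[0.032,0,0],[0.036,0,0],[0.04,0,0]],"turn":[0,0,0,0,0,0,0,0,0,0]}'
```

```text
time_s: 24.55
tcp_pos: [0.4503, 0.095, 0.0425]
ee_rot: [[0.992, -0.13, -0.0], [-0.13, -0.992, 0.0], [-0.0, -0.0, -1.0]]
wrist_force: [-1.1, -0.3, -0.5]
grip_width: 0.002
gripper_force: 0.2
time_s: 25.55
tcp_pos: [0.4899, 0.0898, 0.0422]
ee_rot: [[0.992, -0.13, 0.0], [-0.13, -0.992, -0.0], [0.0, 0.0, -1.0]]
wrist_force: [-0.7, -0.8, 0.3]
grip_width: 0.007
gripper_force: 0.2
```

```bash

python3 -m jog '{"hand":[0,0,0,0,0,0,0,0,0,0],"dp":[[0.004,0,0],[0.008,0,0],[0.012,0,0],[0.016,0,0],[0.02,0,0],[0.024,0,0],[0.028,0,0],[0.031,0,0],[0.034,0,0],[0.036,0,0]],"turn":[0,0,0,0,0,0,0,0,0,0]}'
```

```text
time_s: 26.55
tcp_pos: [0.525, 0.0851, 0.0415]
ee_rot: [[0.992, -0.13, -0.001], [-0.13, -0.992, -0.0], [-0.001, 0.0, -1.0]]
wrist_force: [-3.0, 0.7, -0.9]
grip_width: 0.007
gripper_force: 1.5
```

```bash

python3 -m jog '{"hand":[0,0,0,0,0],"dp":[[0.0015,0,0],[0.003,0,0],[0.0045,0,0],[0.006,0,0],[0.007,0,0]],"turn":[0,0,0,0,0]}'|grep -E "time|tcp|force"
```

```text
time_s: 27.05
tcp_pos: [0.533, 0.0842, 0.0427]
wrist_force: [-1.0, 0.3, 0.3]
gripper_force: 0.6
```

```bash

python3 -m jog '{"hand":[0,0,0],"dp":[[0.001,0,0],[0.002,0,0],[0.0025,0,0]],"turn":[0,0,0]}'|grep -E "time|tcp|force"
```

```text
time_s: 27.35
tcp_pos: [0.5352, 0.0839, 0.0425]
wrist_force: [0.0, -0.1, 0.4]
gripper_force: 0.3
```

```bash

python3 -m jog '{"hand":[0,0,0],"dp":[[0.001,0,0],[0.002,0,0],[0.002,0,0]],"turn":[0,0,0]}'|grep -E "time|tcp|force"
```

```text
time_s: 27.65
tcp_pos: [0.5371, 0.0836, 0.0424]
wrist_force: [0.3, 0.1, 0.4]
gripper_force: 0.0
```

```bash
cat > ang.py <<'E'
from h import *
from bench import vision,bot
ex=np.array([.1303,.9915,0]);ey=np.array([-.9915,.1303,0]);mid=np.array([.4664,.0441,0])
st=bot.state();p=np.array(st["tcp_pos"]);R=np.array(st["ee_rot"])
for n in("wrist","side"):
    w=vision.snapshot(n)
    _,m=blobs(w["image"],(0,150,60),(6,255,255),(0,0,560,420),8)
    v,u=np.nonzero(m);q=cv2.undistortPoints(np.c_[u,v].astype(float).reshape(-1,1,2),w["K"],w["dist_coeffs"]).reshape(-1,2)
    C=np.c_[q,np.ones(len(q))]*w["depth"][v,u][:,None]
    P=(C@w["T_tool_cam"][:3,:3].T+w["T_tool_cam"][:3,3])@R.T+p if n=="wrist" else (C-w["t"])@w["R"]
    r=np.c_[(P-mid)@ex,(P-mid)@ey,P[:,2]]; r=r[(abs(r[:,0]-.048)<.012)&(abs(r[:,1]+.06)<.07)&(r[:,2]<.14)&(r[:,2]>.03)]
    print(n,len(r))
    if len(r)>5: print(r.min(0).round(3),r.max(0).round(3)); c=r[:,1:]-r[:,1:].mean(0);d=np.linalg.svd(c)[2][0];print("axis lean deg",np.degrees(np.arctan(-d[0]/d[1])))
E
python3 ang.py
```

```text
wrist 1182
[ 0.041 -0.107  0.03 ] [ 0.058 -0.059  0.108]
axis lean deg 45.455038892786135
side 0
```

```bash

python3 -m jog '{"hand":[0,0,0],"dp":[[0.0008,0,0],[0.0016,0,0],[0.0016,0,0]],"turn":[0,0,0]}'|grep -E "time|tcp|force"
```

```text
time_s: 28.05
tcp_pos: [0.5384, 0.0834, 0.0422]
wrist_force: [0.5, 0.1, -0.3]
gripper_force: 0.0
```

```bash

python3 -m jog '{"hand":[0,0,0],"dp":[[0.0005,0,0],[0.001,0,0],[0.001,0,0]],"turn":[0,0,0]}'|grep -E "time|tcp|force"
```

```text
time_s: 28.35
tcp_pos: [0.5392, 0.0833, 0.0421]
wrist_force: [-0.4, 0.1, 1.1]
gripper_force: 0.0
```

```bash

python3 -m jog '{"hand":[0,0,0],"dp":[[0.0005,0,0],[0.001,0,0],[0.001,0,0]],"turn":[0,0,0]}'|grep -E "time|tcp|force"
```

```text
time_s: 28.65
tcp_pos: [0.5402, 0.0832, 0.0422]
wrist_force: [0.6, 0.4, -0.2]
gripper_force: 0.0
```

```bash

python3 -m jog '{"hand":[0,0,0],"dp":[[0.0005,0,0],[0.001,0,0],[0.001,0,0]],"turn":[0,0,0]}'|grep -E "time|tcp|force"
```

```text
time_s: 28.95
tcp_pos: [0.5412, 0.083, 0.0421]
wrist_force: [-0.4, 0.2, 0.2]
gripper_force: 0.1
```

```bash

python3 -m jog '{"hand":[0,0,0],"dp":[[0.0005,0,0],[0.001,0,0],[0.001,0,0]],"turn":[0,0,0]}'|grep -E "time|tcp|force"
```

```text
time_s: 29.25
tcp_pos: [0.5416, 0.083, 0.0419]
wrist_force: [-2.2, 0.1, 0.3]
gripper_force: 0.9
```

The handle sits on its rigid stop. I'll retreat back and up, then check.

```bash

python3 -m jog '{"hand":[0,0,0,0,0,0,0,0,0,0],"dp":[[-0.002,0,0],[-0.005,0,0],[-0.015,0,0],[-0.035,0,0],[-0.065,0,0],[-0.1,0,-0.02],[-0.13,0,-0.05],[-0.15,0,-0.09],[-0.15,0,-0.12],[-0.15,0,-0.13]],"turn":[0,0,0,0,0,0,0,0,0,0]}' | grep -E "time|tcp|force"
python3 ang.py
python3 - <<'E'
from h import *
from bench import vision
t=vision.snapshot("top");d=vision.snapshot("side")
o=np.zeros((400,800,3),np.uint8);o[:,:400]=cv2.resize(t["image"][150:270,205:325],(400,400),interpolation=cv2.INTER_CUBIC);o[:,400:]=cv2.resize(d["image"][180:310,215:345],(400,400),interpolation=cv2.INTER_CUBIC)
cv2.imwrite("pics/f.png",o[:,:,::-1])
E
```

```text
time_s: 30.25
tcp_pos: [0.3948, 0.1028, 0.1761]
wrist_force: [0.3, 0.1, 0.4]
gripper_force: 0.0
wrist 996
[ 0.041 -0.102  0.056] [ 0.056 -0.061  0.104]
axis lean deg 40.76098671503034
side 109
[ 0.043 -0.109  0.054] [ 0.056 -0.063  0.105]
axis lean deg 41.56647125137772
```

View pics/f.png

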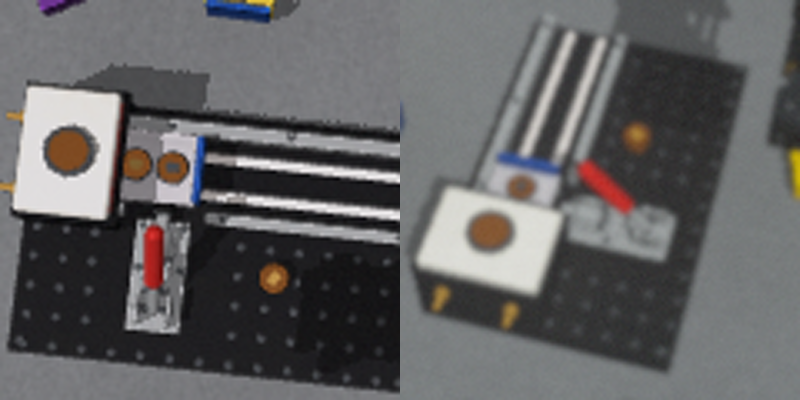

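The final view shows the red handle leaning over the carrier side at (152,258), measured about 41° from upright, so it is locked. The blue plate is at (200,170) with the carrier under the shroud, and puck and neighbours are unmoved. Handing in.

```bash
python3 -c "
from bench import order
print(order.close_job())"
```

```text
the job is handed in; nothing more can be done
None
```

The carrier was held against the hidden end stop at about 9–10 N for over half a second and eased off. The clamp was then thrown onto its stop in one push and stayed locked at about 41°, and the job was handed in at about 30 s. That the carrier still touches the stop is inferred from force and friction, because the contact is hidden.

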